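# Lock the camera module in its carrier and hold it up to the inspection camera

### The arm

A 6-joint arm with a two-finger parallel gripper is mounted at the origin on the work surface. World frame = base frame: x ahead of the robot, y to its left, z up, the work surface at z = 0. Lengths are in m, angles in rad, forces in N, time in s.
With the tool pointing down it reaches from about 0.4 to 0.825 m from the base axis. Payload 7 kg.
Tool frame: the origin (TCP) lies at the centre of the arm's flange, where the gripper is bolted on; the fingertips stand 173 mm ahead of it and the grasp point (between the pads) lies 155 mm ahead of it (env.grasp_offset is the distance from the TCP to the grasp point, in m); z points along the fingers, y is the direction in which the jaws open and shut (so a half turn about z gives the same grasp; the last joint's range is limited). The gripper opens to 85 mm and grips with 20 to 120 N. Pads are 22 mm wide; open, the fingers measure 114 mm over their backs; the gripper's body (76 mm by 85 mm) begins 54 mm behind the grasp point. The pads swing forward as they close: fully open they stand 13 mm farther back than shut.
Start: joints at [-0.866, 0.359, 0.012, 0, -1.224, -0.288], TCP at [0.273, -0.617, 0.405] pointing down, gripper open.
Joint ranges: [-3.07, 3.07], [-1.43, 2.12], [-1.02, 1.25], [-3.03, 1.67], [-3.05, -0], [-3.03, 3.03]. Speed limits (rad/s): [2.39, 2.39, 3.01, 3.14, 3.14, 3.14].

### API

Orientations are given as a unit quaternion [w, x, y, z].
In Python, from cell import telemetry, camera, job, env gives the robot as it stands.
- The arm moves only by the shell command python3 -m handwheel 'ROWS' [OPENING] [FORCE]. ROWS is text: rows parted by semicolons, each of 4 numbers parted by spaces: the shift along the tool's x, y, z in units of 0.025 m (1.0 is 0.025 m), then the turn about the tool's z in units of 5 degrees (1.0 is 5 degrees). In form: dx dy dz turn; .... A call has 1 to 20 rows; each row shifts and turns the commanded pose from where the row before left it, along the tool's axes as they then stand; what a row does not reach is not made up. A row lasts 1/8 s, in which the tool goes at most 62.5 mm and 10.7 degrees, less where a joint would pass 70% of its speed; a pose out of reach is approached as far as the arm can. A call with a number of a shift or a turn outside -1 to 1 is refused whole. A call with a gripper value outside its range is refused whole. OPENING is the finger opening in mm, from 0 to 85.4, set as the call begins (- or left out, the last holds). The fingers move at their own pace and stop on an object; FORCE is the grip in N (left out, the last holds). Time passes only in rows, so rows that do not move let the fingers close. It gives the time, the measured TCP pose, the force and the opening at its end, in the units of the state.
- telemetry.get_obs(): the state, without advancing time (a new reading comes with each control period).
- camera(name): name is "side" or "top"; returns a dict with "color" (480x640x3 uint8, red, green, blue), "fx", "fy", "cx", "cy" (pixels), "cam_to_world" (4x4, takes a point from camera to world coordinates). Camera axes: x right, y down, z forward; pixel columns grow to the right and rows downward; lengths in m; the calibration is good to about 2 mm. A picture is of the moment at which its call begins. There is no depth.
- job.job_done(): hands the job in, once; it reports no verdict.
The state is a dict: "clock": time; "qpos": joint angles; "dq": joint speeds; "effort": joint torques, N m; "tool_pos": TCP position; "eef_rot": TCP orientation; "wrist_force": force on the tool from outside, world axes, zero at the start; "moment": the same for the moment, N m; "grip_width": opening from 0.0 (shut) to 1.0 (fully open).
Only numpy, scipy, OpenCV 4.12 (cv2) and the standard library are available. Lean on these libraries where they do the work, as an engineer would, in place of code of your own. Each camera call takes 0.05 s, during which the arm holds its last target. There are 200 camera calls.

### The job

On the grey carrier that bears the camera module with the round black lens, press the steel clamp bar on top fully home while the carrier stands in its block. Then lift that carrier out and hold it up in front of the inspection camera, right way up and square to it, the lens looking straight into the barrel along its axis (which dips, so tip the carrier back to match), lens face 8 cm from the barrel's front. Finish while still holding it there in the gripper, steady and touching nothing else; leave the inspection camera, the other carrier and everything else as they are.

Things in the scene. Friction and masses are not known exactly. Their poses are not given: they have to be found in the camera images.
- carrier: Carrier to present: upright grey block, 16 (x) x 36 (y) x 56 mm (z), about 70 g, loose in the slot of stand_a. Origin: centre of its underside, z up. Its front (+x) carries a square 26 mm metal camera module 4 mm thick, with a round black lens barrel 18 mm across 6 mm out of that. The +y and -y sides are plain, to grip. It starts with x within 0.45 rad of the world's +x, in either stand place.
- lens (a point): Centre of the round lens's front face, at (18, 0, 36) mm in the carrier's frame; its axes are the carrier's (x is where the lens looks).
- clamp (a joint): Slide of the steel clamp bar on top of the carrier, in m: 0 = stands 7 mm above the carrier's top, 0.006 = pressed fully home, 1 mm above the carrier's top. It starts between 0 and 0.0015, moves only down, needs about 5 N (a stiff sliding fit, no spring), and stays where it is left.
- clamp_top (a point): Centre of the top face of the steel clamp bar, which is 8 mm (x) x 20 mm (y) seen from above, in the middle of the carrier's top.
- stand_a: Fixed aluminium block on the mat, 70 (x) x 80 (y) x 16 mm, holding the carrier with the lens. Origin: centre of its underside, z up. In its middle a slot, 17.5 x 37.5 mm and 12 mm deep (floor 4 mm above the underside), in which the carrier stands, 44 mm of it above the block; it slides straight up out.
- stand_b: An identical fixed block that holds the other carrier.
- spare: The other carrier, to be left alone: the same grey block (origin at the centre of its underside) but with a flat black rectangular speaker instead of a round lens, and its bar already home (1.5 mm above the top).
- scope: Fixed stand of the inspection camera: dark square foot 110 x 110 x 14 mm with a steel post 16 mm thick, 324 mm high, 30 mm to +x of the foot's centre, holding the camera head 270 mm above the foot's underside. Origin: centre of the foot's underside, z up; the camera looks to this body's -x, roughly the world's -y.
- scope_front (a point): Centre of the front glass of the inspection camera's barrel (white cylinder 38 mm across, 100 mm long, with a dark 44 mm ring at its front). Its x axis points backwards along the barrel; y is level; the camera looks along -x. The barrel looks 0.15 to 0.45 rad (differs each time) below level, on a stiff hinge.
- focus (a point): The point where the lens face is to be held: on the barrel's axis, 80 mm in front of scope_front. Same axes as scope_front: x points from here to the barrel, y is level, z is up (leaning by the barrel's dip). When presented rightly, the carrier's x, y and z axes are along these x, y and z axes.
- tin: Bystander: closed steel parts tin with screw lid, 76 mm across, 36 mm high; origin under its centre.
- suction_cup: Bystander: pale silicone suction cup, 48 mm across, 36 mm high; origin under its centre.
- spudger: Bystander: black plastic spudger lying on the mat, 150 mm long (along its x), 6 mm high.
- phone: Bystander: opened black phone lying on the mat, 72 x 150 x 8 mm; origin under its centre.
- screwdriver: Bystander: small screwdriver lying on the mat, 130 mm long along its x.

How it is judged:
By the outcome, as a careful person would: the job done as asked, in the order asked, and still so for the second after the job is handed in, while the arm keeps its last pose, push and grip.
It also fails if it takes over 53 s, if anything falls off the work surface, if the arm or the gripper's body presses on something with over 40 N, if the wrist force passes 120 N, or if a joint passes its speed limit or range.

## Working session

There is one attempt and no reset: what is moved stays moved. The work goes in short steps, Python scripts to look and compute and a shell command to move; the robot and the scene stay as the last step left them, time stands still between calls to the robot, and variables do not carry over. Pictures are saved under pics/ and viewed, about 8 in all and at most 12, crops included, and the job is handed in when it is done.

```bash
ls; mkdir -p pics; python3 - <<'E'
from cell import telemetry, camera, job, env
import cv2,numpy as np
print(telemetry.get_obs())
print(env.grasp_offset)
for n in("side","top"):
    c=camera(n); cv2.imwrite(f"pics/{n}0.png",c["color"][:,:,::-1]); print(n,c["fx"],c["fy"],c["cx"],c["cy"]); print(np.round(c["cam_to_world"],4).tolist())
E
```

```text
pics
{'clock': 0.0, 'qpos': array([-8.65881413e-01,  3.59375384e-01,  1.10653052e-02, -3.62487178e-04,
       -1.22411282e+00, -2.88112867e-01]), 'dq': array([-4.31880629e-04,  1.45528102e-03,  2.02979374e-03,  8.17279984e-05,
        5.28696965e-04, -7.54545516e-04]), 'effort': array([-4.59095936e-04, -5.83320487e+01,  2.93413907e+01,  6.93664268e+00,
       -6.04344168e-03, -2.64633644e-05]), 'tool_pos': array([ 0.27319294, -0.6170261 ,  0.40377147]), 'eef_rot': array([-2.37586478e-04, -2.06835328e-01,  9.78375417e-01,  7.96257601e-04]), 'wrist_force': array([ 0.34998334, -0.45051225, -0.71391633]), 'moment': array([-0.06139546,  0.03577285,  0.00453313]), 'grip_width': 0.9969990263714358}
0.1547
side 440.8600038792139 440.8600038792139 322.41419721735565 235.21779886150026
[[0.7659, -0.3749, 0.5224, 0.1393], [-0.6429, -0.435, 0.6304, -0.409], [-0.0091, -0.8187, -0.5742, 0.6069], [0.0, 0.0, 0.0, 1.0]]
top 513.3529468926154 513.3529468926154 321.5388448641554 238.96642440835433
[[-0.0113, -0.9911, 0.1328, 0.3824], [-0.9999, 0.0115, 0.0014, 0.0668], [-0.0029, -0.1328, -0.9911, 1.3136], [0.0, 0.0, 0.0, 1.0]]
```

View pics/side0.png

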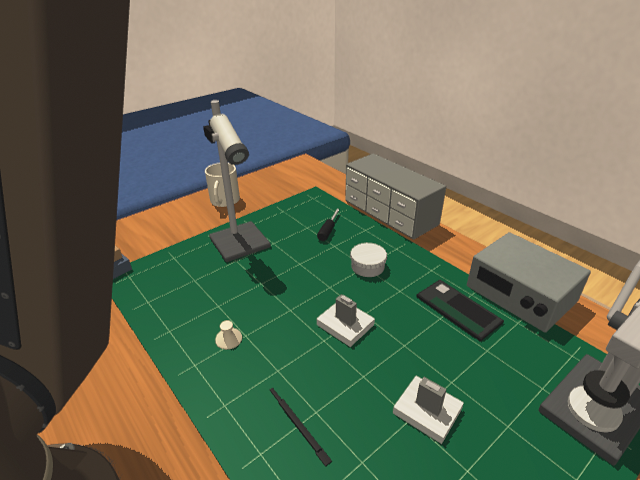

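View pics/top0.png

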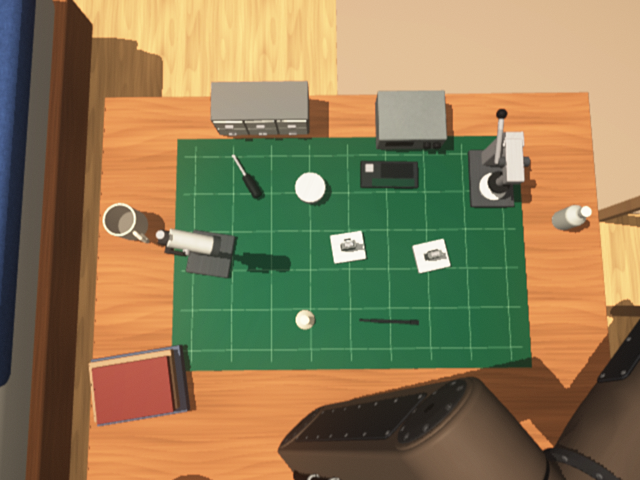

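```bash
python3 - <<'E'
import cv2,numpy as np
t=cv2.imread("pics/top0.png"); s=cv2.imread("pics/side0.png")
r=lambda im,x0,x1,y0,y1,w,h:cv2.resize(im[y0:y1,x0:x1],(w,h),interpolation=cv2.INTER_CUBIC)
a=r(t,325,375,225,270,400,300); # 50x37.5
a=cv2.resize(t[225:270,325:375],(400,360),interpolation=cv2.INTER_CUBIC) # x8
b=cv2.resize(t[235:280,405:455],(400,360),interpolation=cv2.INTER_CUBIC)
c=cv2.resize(t[222:282,155:235+20],(400,240),interpolation=cv2.INTER_CUBIC) # x4
d=cv2.resize(s[90:170,190:290],(300,240),interpolation=cv2.INTER_CUBIC) #x3
out=np.zeros((600,800,3),np.uint8); out[:360,:400]=a; out[:360,400:]=b; out[360:,:400]=c; out[360:,400:700]=d
cv2.imwrite("pics/crop1.png",out)
E
```

```text
(no output)
```

View pics/crop1.png

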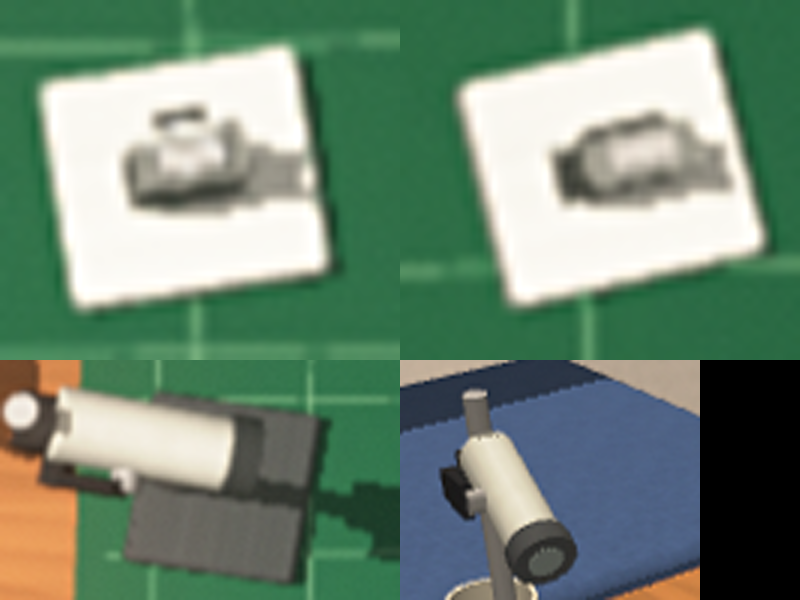

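```bash
cat > h.py <<'E'
import cv2,numpy as np
from cell import telemetry,camera,env
from scipy.ndimage import map_coordinates
def ray(c,uv):
    M=np.array(c["cam_to_world"]);d=np.array([(uv[0]-c["cx"])/c["fx"],(uv[1]-c["cy"])/c["fy"],1.])
    d=M[:3,:3]@d;return M[:3,3],d/np.linalg.norm(d)
def onz(c,uv,z):
    o,d=ray(c,uv);return o+d*(z-o[2])/d[2]
def proj(c,P):
    M=np.array(c["cam_to_world"]);q=M[:3,:3].T@(np.array(P)-M[:3,3]);return np.array([c["cx"]+c["fx"]*q[0]/q[2],c["cy"]+c["fy"]*q[1]/q[2]])
def tri(c1,u1,c2,u2):
    A=0;b=0;L=[ray(c1,u1),ray(c2,u2)]
    for o,d in L:
        P=np.eye(3)-np.outer(d,d);A=A+P;b=b+P@o
    X=np.linalg.solve(A,b);return X,np.linalg.norm((L[0][0]-L[1][0])@np.cross(L[0][1],L[1][1]))/np.linalg.norm(np.cross(L[0][1],L[1][1]))
def blob(m,uv,r=0):
    n,l,s,ce=cv2.connectedComponentsWithStats(m.astype(np.uint8));k=l[int(uv[1]),int(uv[0])];return (l==k).astype(np.uint8)
def edges(g,p0,p1,hw,n=30):
    "half-level crossings either side of the line p0-p1; returns two fitted lines (point,dir) and residuals"
    p0,p1=map(lambda p:np.array(p,float),(p0,p1));t=(p1-p0)/np.linalg.norm(p1-p0);nn=np.array([-t[1],t[0]]);out=[]
    for s in(1,-1):
        pts=[]
        for a in np.linspace(0,1,n):
            k=np.arange(0,hw,.1);q=p0+a*(p1-p0)+s*k[:,None]*nn
            v=map_coordinates(g.astype(float),[q[:,1],q[:,0]],order=1)
            d=np.abs(np.gradient(cv2.GaussianBlur(v[None],(0,0),5)[0]));pts.append(q[np.argmax(d)])
        pts=np.array(pts,np.float32);l=cv2.fitLine(pts,cv2.DIST_HUBER,0,.01,.01).ravel()
        r=(pts-l[2:])@np.array([-l[1],l[0]]);out.append((l[2:],l[:2]*np.sign(l[:2]@t),np.round(r,1)))
    return out
def plane(c,l):
    o,a=ray(c,l[0]);_,b=ray(c,l[0]+20*l[1]);n=np.cross(a,b);return n/np.linalg.norm(n)
E
python3 - <<'E'
from h import *
T=camera("top");S=camera("side")
g=T["color"].astype(int)
# stands
for nm,uv in(("a",(335,255)),("b",(422,265))):
    hsv=cv2.cvtColor(T["color"],cv2.COLOR_RGB2HSV);x,y=uv
    m=(hsv[...,1]<70)&(hsv[...,2]>110);b=blob(m,uv)
    c=max(cv2.findContours(b,0,2)[0],key=cv2.contourArea);r=cv2.minAreaRect(c);bx=cv2.boxPoints(r)
    W=np.array([onz(T,p,.016) for p in bx]);print(nm,r,"centre",W.mean(0),[(round(float(np.linalg.norm(W[i]-W[i-1])),4),round(float(np.degrees(np.arctan2(*(W[i]-W[i-1])[1::-1]))),1)) for i in range(4)])
# foot right edge & bottom via crop corners
gr=g.mean(2)
for nm,c,im,p0,p1,hw in(("top",T,T["color"],(172,239.5),(210,244.5),12),("side",S,S["color"],(219,123),(232,147),13)):
    e=edges(im[...,0],p0,p1,hw);n1,n2=[plane(c,l) for l in e];print(nm,[(l[0],l[1]) for l in e]);print(e[0][2],e[1][2])
    if n1@n2<0:n2=-n2
    n=n1+n2;n/=np.linalg.norm(n)
    if nm=="top":nt=n
    else: ns=n
d=np.cross(nt,ns);d/=np.linalg.norm(d);d*=np.sign(d[1])
oT=T["cam_to_world"][:3,3];oS=S["cam_to_world"][:3,3]
P=np.linalg.lstsq(np.array([nt,ns,d]),np.array([nt@oT,ns@oS,d@np.array([.4,.45,.27])]),rcond=None)[0]
print("axis",P,d,"yaw",np.arctan2(d[1],d[0]),"dip",np.arcsin(d[2]))
# foot edge
e=edges(gr,(228,243),(225,270),8);print(e[0][2],e[1][2])
e=edges(gr,(196,268),(226,275),8);print(e[0][2],e[1][2])
for l in e:
    a,b=onz(T,l[0],.014),onz(T,l[0]+20*l[1],.014);print(a,np.arctan2(*(b-a)[1::-1]))
E
```

```text
a ((347.4537353515625, 246.69940185546875), (29.803211212158203, 33.37655258178711), 81.25383758544922) centre [0.53580867 0.00291705 0.016     ] [(0.0762, 7.9), (0.0854, -81.8), (0.0763, -172.6), (0.0847, 98.1)]
b ((430.8919677734375, 255.5245361328125), (29.96316909790039, 33.95235061645508), 77.19573211669922) centre [ 0.51080681 -0.20839149  0.016     ] [(0.0759, 10.8), (0.087, -77.8), (0.076, -169.7), (0.0863, 102.1)]
top [(array([193.68852, 250.94719], dtype=float32), array([0.98470491, 0.17423038])), (array([190.1558 , 232.20618], dtype=float32), array([0.9789539 , 0.20408164]))]
[ 0.1  0.  -0.1 -0.1 -0.   0.1  0.  -0.  -0.2  2.2  2.1  2.1 -2.8 -1.7
 -0.6 -0.3 -0.2 -0.2 -0.2 -0.  -0.2 -0.1  0.1  0.2  0.1  0.   0.1  0.
  0.1 -0.1] [ 1.8  0.4  0.2  0.1 -0.  -0.1  0.1 -0.  -0.1 -0.  -0.  -0.1 -0.3 -0.4
 -0.1 -0.1  0.1  0.1  0.2  0.1 -0.   0.1 -0.   0.   0.   0.1  0.  -0.1
 -0.1 -0.1]
side [(array([219.48256, 141.14954], dtype=float32), array([0.51856416, 0.8550387 ])), (array([234.97327, 131.36722], dtype=float32), array([0.49577087, 0.86845338]))]
[-0.4 -0.1 -0.3  0.   0.1  0.  
[... 419 characters left out ...]
0.1  0.  -0.2 -0.3 -0.3  1.6  1.4  1.3 -0.4  5.9
  0.9  0.1  0.1  0.2  0.3  0.2 -0.5 -0.2  3.7 -0.3 -0.2 -0.2 -0.1  0.
 -0.1 -0.3] [ 0.  -0.   0.  -0.   0.1  0.   0.1  0.   0.1 -0.   0.   0.1 -0.2 -0.8
  2.7  2.8 -0.4 -0.1 -0.1  0.   0.1  0.1  0.2  0.3  0.1  0.1  0.1  0.1
  3.8  3.5]
[ 0.   0.2  0.1  0.  -0.1 -0.2 -0.   0.2  0.1  0.1 -0.  -0.2 -0.3 -0.3
  0.1  0.   0.  -0.2 -0.1  0.2  0.3  0.2  0.1 -0.1 -0.2 -0.2  0.   0.2
  0.   0. ] [-0.8  1.3  2.5  0.  -2.2 -2.6 -2.8  0.1  1.8  3.1 -0.   1.5 -0.3 -1.3
  0.5  2.4  1.1 -1.6  2.2  0.5 -3.  -1.  -0.4 -1.5  1.3  0.9  1.5  0.1
 -2.2 -4.1]
[0.46989865 0.35116711 0.014     ] -1.724372614872831
[0.48485787 0.347567   0.014     ] -1.893224052695905
```

```bash
cat >> h.py <<'E'
def tool(o=None):
    from scipy.spatial.transform import Rotation as R
    o=o or telemetry.get_obs();q=o["eef_rot"];return np.array(o["tool_pos"]),R.from_quat([q[1],q[2],q[3],q[0]]).as_matrix(),o
def delta(target):
    p,R,o=tool();u=R.T@(np.array(target)-p)/.025
    print("t",round(o["clock"],2),"pos",p.round(4),"R",R.round(3).tolist(),"F",o["wrist_force"].round(1),"grip",round(o["grip_width"],3),"yawY deg",np.degrees(np.arctan2(R[1,1],R[0,1])).round(2));print("units",u.round(2));return u
E
python3 -m handwheel '0 0 0 .8;0 0 0 .8;0 0 0 .8;0 0 0 .8;-.5 1 0 0;-.5 1 0 0;-.5 1 0 0;-.5 1 0 0;-.6 1 0 0;-.6 1 0 0;-.6 1 0 0;-.6 1 0 0;-.6 1 0 0;-.6 1 0 0;-.6 1 0 0;-.6 1 0 0;-.6 1 0 0;-.6 1 0 0;-.6 1 0 0;-.6 1 0 0' 0 60
python3 -m handwheel '-.7 1 0 0;-.7 1 0 0;-.7 1 0 0;-.7 1 .5 0;-.7 1 .8 0;-.7 1 .8 0;-.7 1 .8 0;0 0 0 0'
python3 - <<'E'
from h import *
delta([.537,.003,.273])
E
```

```text
clock: 2.7
tool_pos: [0.4464, -0.1885, 0.4047]
eef_rot: [0.0, -0.069, 0.998, 0.0]
wrist_force: [-0.4, -0.2, -0.6]
grip_width: 0.001
clock: 3.7
tool_pos: [0.5438, 0.0021, 0.3303]
eef_rot: [-0.002, -0.07, 0.998, -0.0]
wrist_force: [-0.4, -0.4, 1.0]
grip_width: -0.003
t 3.7 pos [0.5438 0.0021 0.3303] R [[-0.99, -0.139, -0.003], [-0.139, 0.99, -0.001], [0.003, -0.0, -1.0]] F [-0.4 -0.4  1. ] grip -0.003 yawY deg 97.98
units [0.26 0.07 2.29]
```

```bash
python3 -m handwheel '.3 .1 .6 0;0 0 .8 0;0 0 .8 0;0 0 .8 0;0 0 0 0'
python3 - <<'E'
from h import *
delta([.537,.003,.243])
T=camera("top");S=camera("side")
a=cv2.resize(S["color"][255:355,290:400],None,fx=5,fy=5,interpolation=2)
b=cv2.resize(T["color"][215:275,320:380],(300,300),interpolation=2)
o=np.zeros((500,800,3),np.uint8);o[:,:550]=a;o[:300,500:]=b[:,:];cv2.imwrite("pics/c2.png",o[...,::-1])
E
```

```text
clock: 4.32
tool_pos: [0.5352, 0.0016, 0.2564]
eef_rot: [-0.001, -0.068, 0.998, -0.0]
wrist_force: [-0.8, 0.3, 0.1]
grip_width: -0.002
t 4.33 pos [0.5352 0.0016 0.2564] R [[-0.991, -0.137, -0.002], [-0.137, 0.991, -0.001], [0.003, -0.0, -1.0]] F [-0.8  0.3  0.1] grip -0.002 yawY deg 97.85
units [-0.08  0.05  0.54]
```

View pics/c2.png

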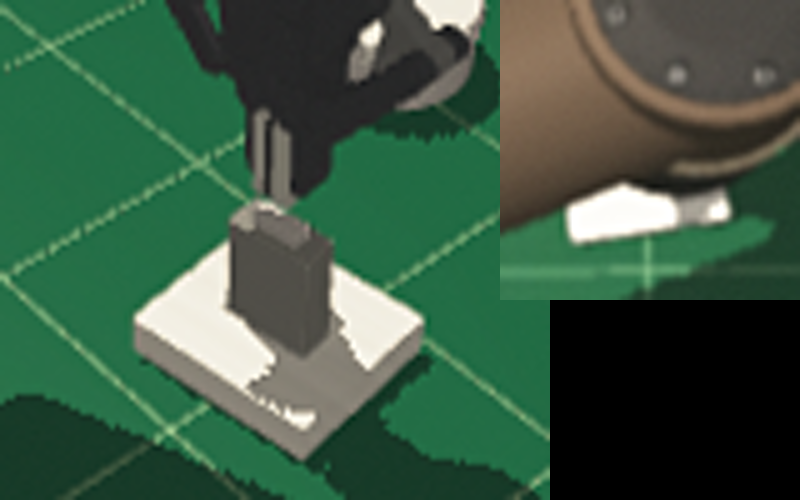

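```bash
python3 - <<'E'
from h import *
S=camera("side")
f=lambda P:((proj(S,P)-[290,255])*5).round(0)
y=.139;c,s=np.cos(y),np.sin(y)
W=lambda x,yy,z:np.array([.537+c*x-s*yy,.003+s*x+c*yy,z])
print("tip",f([.5352,.0016,.0834]))
for n,p in(("BL",(-.008,.018,.06)),("BR",(-.008,-.018,.06)),("FR",(.008,-.018,.06)),("BLb",(-.008,.018,.016)),("BRb",(-.008,-.018,.016)),("FRb",(.008,-.018,.016)),("standL",(-.035,.04,.016)),("standnear",(-.035,-.04,.016)),("standR",(.035,-.04,.016)),("near bottom",(-.035,-.04,0))):print(n,f(W(*p)))
E
```

```text
tip [289. 193.]
BL [235. 226.]
BR [314. 274.]
FR [342. 250.]
BLb [234. 314.]
BRb [310. 362.]
FRb [338. 338.]
standL [140. 325.]
standnear [310. 437.]
standR [431. 326.]
near bottom [309. 468.]
```

```bash
python3 -m handwheel '0 .1 .3 0;0 0 .2 0;0 0 .1 0;0 0 0 0'; python3 -m handwheel '0 0 .1 0;0 0 .1 0;0 0 0 0';  python3 -m handwheel '0 0 .08 0;0 0 0 0'
```

```text
clock: 4.97
tool_pos: [0.5355, 0.0047, 0.2421]
eef_rot: [-0.0, -0.069, 0.998, -0.0]
wrist_force: [-0.3, 0.2, 0.4]
grip_width: 0.002
clock: 5.35
tool_pos: [0.5356, 0.0047, 0.2374]
eef_rot: [0.0, -0.069, 0.998, 0.0]
wrist_force: [-0.6, -0.8, 4.1]
grip_width: 0.002
clock: 5.6
tool_pos: [0.5368, 0.0049, 0.2373]
eef_rot: [0.002, -0.069, 0.998, 0.0]
wrist_force: [-1.6, 0.8, 17.2]
grip_width: -0.001
```

```bash
python3 -m handwheel '0 0 .05 0;0 0 0 0;0 0 0 0'
python3 - <<'E'
from h import *
delta([.537,.003,.243])
S=camera("side")
a=cv2.resize(S["color"][275:335,315:385],None,fx=8,fy=8,interpolation=2);cv2.imwrite("pics/c3.png",a[...,::-1])
E
```

```text
clock: 5.98
tool_pos: [0.5375, 0.005, 0.2373]
eef_rot: [0.003, -0.07, 0.998, 0.0]
wrist_force: [-2.2, -0.4, 23.7]
grip_width: -0.001
t 5.97 pos [0.5375 0.005  0.2373] R [[-0.99, -0.139, 0.007], [-0.139, 0.99, 0.001], [-0.007, -0.0, -1.0]] F [-2.2 -0.4 23.7] grip -0.001 yawY deg 97.99
units [ 0.03 -0.08 -0.23]
```

View pics/c3.png

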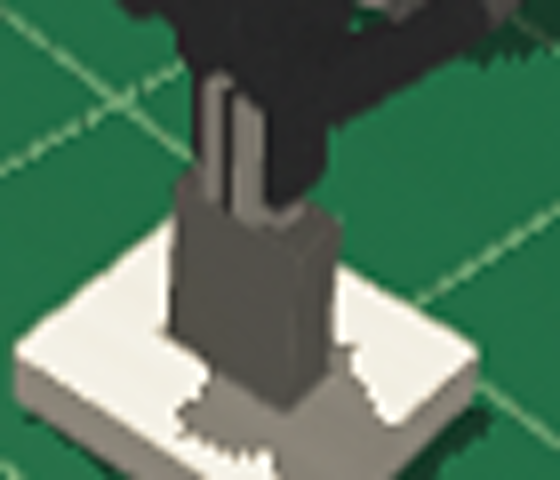

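```bash
python3 -m handwheel '0 0 -.6 0;0 0 -1 0;0 0 -.6 0;0 0 0 0;0 0 0 0;0 0 0 0' 80
python3 - <<'E'
from h import *
delta([.5345,.004,.194])
S=camera("side")
a=cv2.resize(S["color"][255:345,300:400],None,fx=5,fy=5,interpolation=2)
b=cv2.resize(S["color"][365:445,385:445],(300,400),interpolation=2)
o=np.zeros((450,800,3),np.uint8);o[:,:500]=a;o[:400,500:]=b;cv2.imwrite("pics/c4.png",o[...,::-1])
E
```

```text
clock: 6.78
tool_pos: [0.5352, 0.0045, 0.288]
eef_rot: [-0.001, -0.069, 0.998, -0.0]
wrist_force: [-0.1, 0.3, 0.1]
grip_width: 0.933
t 6.78 pos [0.5352 0.0045 0.288 ] R [[-0.991, -0.137, -0.002], [-0.137, 0.991, -0.0], [0.002, -0.0, -1.0]] F [-0.1  0.3  0.1] grip 0.933 yawY deg 97.87
units [ 0.02 -0.02  3.76]
```

View pics/c4.png

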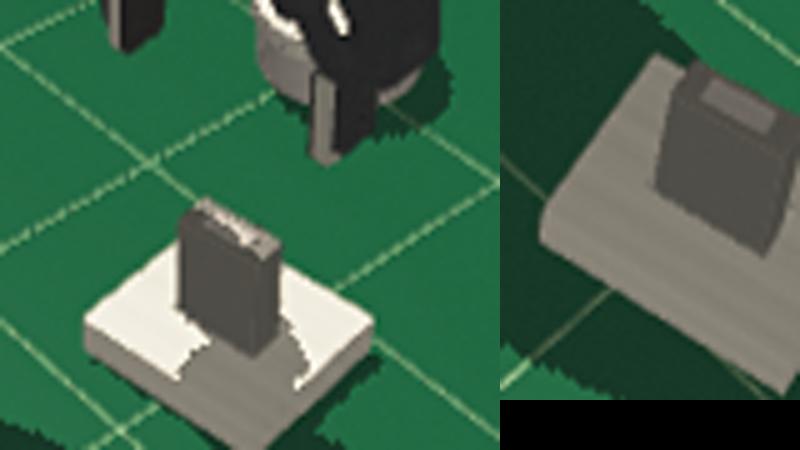

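```bash
python3 -m handwheel '0 0 .8 0;0 0 .8 0;0 0 .8 0;0 0 .8 0;0 0 .5 0;0 0 0 0'; python3 -m handwheel '0 0 0 0;0 0 0 0;0 0 0 0;0 0 0 0' 25 25; python3 -m handwheel '0 0 0 0;0 0 0 0'; python3 -m handwheel '0 0 -.12 0;0 0 -.12 0;0 0 0 0'
```

```text
clock: 7.58
tool_pos: [0.5351, 0.0045, 0.1954]
eef_rot: [-0.001, -0.069, 0.998, -0.0]
wrist_force: [-0.0, 0.5, 0.1]
grip_width: 0.939
clock: 8.07
tool_pos: [0.5358, 0.0048, 0.1972]
eef_rot: [0.001, -0.069, 0.998, 0.0]
wrist_force: [-1.2, 0.2, 6.6]
grip_width: 0.42
clock: 8.32
tool_pos: [0.5358, 0.0048, 0.1972]
eef_rot: [0.001, -0.069, 0.998, 0.0]
wrist_force: [-1.6, 0.9, 6.4]
grip_width: 0.419
clock: 8.7
tool_pos: [0.5355, 0.0046, 0.2026]
eef_rot: [0.0, -0.069, 0.998, 0.0]
wrist_force: [-0.2, -0.0, -1.8]
grip_width: 0.42
```

```bash
python3 -m handwheel '.1 0 0 0;.1 0 0 0;.1 0 0 0;0 0 0 0' - 20;  python3 -m handwheel '.1 0 0 0;.1 0 0 0;0 0 0 0'
python3 - <<'E'
from h import *
delta([.5345,.004,.194])
S=camera("side")
a=cv2.resize(S["color"][255:345,300:400],None,fx=6,fy=6,interpolation=2)
cv2.imwrite("pics/c5.png",a[...,::-1])
E
```

```text
clock: 9.2
tool_pos: [0.5301, 0.0041, 0.2035]
eef_rot: [0.003, -0.069, 0.998, 0.0]
wrist_force: [7.4, -1.3, -1.0]
grip_width: 0.415
clock: 9.57
tool_pos: [0.5255, 0.0035, 0.2038]
eef_rot: [0.003, -0.069, 0.998, 0.0]
wrist_force: [7.9, -0.5, 0.0]
grip_width: 0.42
t 9.57 pos [0.5255 0.0035 0.2038] R [[-0.99, -0.138, 0.007], [-0.138, 0.99, 0.001], [-0.007, 0.0, -1.0]] F [ 7.9 -0.5  0. ] grip 0.42 yawY deg 97.96
units [-0.36 -0.03  0.39]
```

View pics/c5.png

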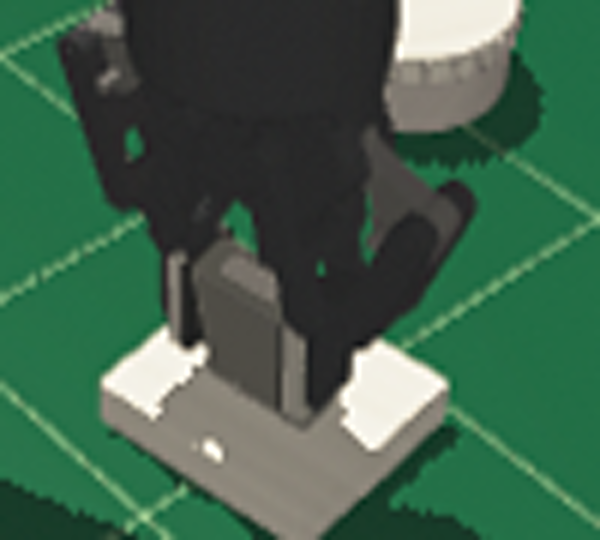

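```bash
python3 -m handwheel '.1 0 0 0;.08 0 0 0;0 0 0 0'; python3 -m handwheel '0 0 0 0;0 0 -.3 0;0 0 -.5 0;0 0 -.8 0;0 0 -1 0;0 0 -1 0;0 0 0 0' - 50
python3 - <<'E'
from h import *
delta([.5345,.004,.194])
S=camera("side");p,R,o=tool();u=proj(S,p+R[:,2]*.165).astype(int);print(u)
a=cv2.resize(S["color"][u[1]-45:u[1]+45,u[0]-50:u[0]+50],None,fx=6,fy=6,interpolation=2)
cv2.imwrite("pics/c6.png",a[...,::-1])
E
```

```text
clock: 10.0
tool_pos: [0.521, 0.0028, 0.2037]
eef_rot: [0.003, -0.069, 0.998, 0.0]
wrist_force: [8.3, -2.3, 0.5]
grip_width: 0.416
clock: 10.88
tool_pos: [0.5188, 0.0023, 0.2946]
eef_rot: [0.002, -0.069, 0.998, 0.0]
wrist_force: [-0.1, 0.4, -0.9]
grip_width: 0.412
t 10.88 pos [0.5188 0.0023 0.2946] R [[-0.991, -0.137, 0.003], [-0.137, 0.991, 0.001], [-0.003, 0.001, -1.0]] F [-0.1  0.4 -0.9] grip 0.412 yawY deg 97.89
units [-0.62 -0.02  4.02]
[340 277]
```

View pics/c6.png

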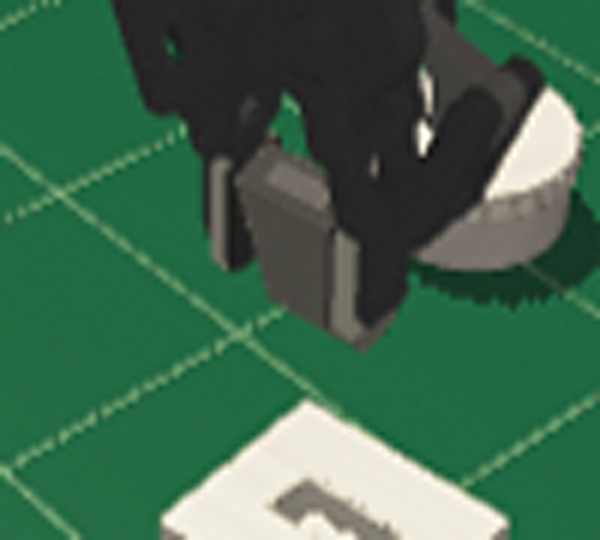

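```bash
cat >> h.py <<'E'
def tilt(c,p0,p1,az):
    "back tilt of an image line (top p0, bottom p1) lying in the vertical plane of azimuth az"
    n=np.cross(ray(c,p0)[1],ray(c,p1)[1]);h=np.array([np.cos(az),np.sin(az),0]);m=np.cross(h,[0,0,1.])
    d=np.cross(n,m);d*=np.sign(d[2]);return np.arctan2(-d@h,d[2])
E
python3 - <<'E'
from h import *
S=camera("side");o=np.array([290,232]);az=np.radians(7.89)
g=S["color"].astype(int).mean(2)
print(tilt(S,o+np.array([237,180])/6,o+np.array([270,300])/6,az))
im=cv2.resize(S["color"][232:322,290:390],None,fx=6,fy=6,interpolation=2).astype(int)
for y in range(170,310,10):
    r=im[y,215:300:5];print(y,[tuple(v) for v in r][0:0],[f"{v[0]},{v[1]}" for v in r])
E
```

```text
0.2667076817796178
170 [] ['128,124', '118,114', '106,104', '72,70', '36,35', '39,38', '69,68', '119,116', '164,158', '87,85', '73,72', '82,79', '106,100', '122,115', '104,101', '91,85', '89,85']
180 [] ['133,129', '102,99', '47,46', '32,31', '68,66', '89,87', '87,85', '78,77', '73,71', '76,74', '103,97', '122,114', '121,115', '114,108', '115,109', '117,111', '116,110']
190 [] ['133,129', '101,99', '43,44', '34,34', '66,65', '82,79', '82,79', '82,80', '84,83', '82,80', '86,84', '100,95', '109,103', '111,107', '119,113', '115,109', '116,109']
200 [] ['133,129', '102,100', '44,44', '33,31', '46,44', '69,67', '77,76', '73,71', '73,71', '79,77', '80,78', '82,80', '82,80', '81,80', '84,82', '101,97', '114,108']
210 [] ['133,129', '102,99', '45,45', '32,31', '29,30', '60,58', '80,77', '74,73', '74,72', '74,72', '72,70', '74,72', '77,74', '80,77', '82,82', '80,78', '78,78']
220 [] ['132,129', '102,100', '45,45', '32,32', '30,31', '44,44', '66,63', '78,75', '75,72', '74,72', '73,71', '74,71', '74,72', '72,70', '72,70', '74,72', '79,76']
230 [] ['133,129', '102,100', '44,44', '32,32', '31,31'
[... 576 characters left out ...]
'74,71', '74,71', '73,72']
270 [] ['57,109', '79,100', '74,70', '35,41', '31,33', '35,55', '33,85', '31,101', '41,98', '74,73', '75,70', '72,71', '73,72', '73,72', '72,71', '75,72', '74,71']
280 [] ['31,107', '29,109', '27,110', '33,104', '34,93', '33,104', '32,112', '32,108', '38,107', '61,89', '73,73', '75,70', '73,71', '72,71', '72,71', '72,71', '73,72']
290 [] ['33,107', '34,107', '33,106', '33,107', '34,107', '34,107', '33,107', '32,108', '32,106', '35,94', '70,75', '79,68', '72,71', '72,72', '72,72', '72,72', '72,71']
300 [] ['26,102', '30,105', '33,107', '32,107', '32,106', '33,107', '33,107', '32,107', '31,107', '33,109', '56,93', '70,74', '72,64', '72,66', '72,71', '73,71', '73,71']
```

```bash
python3 - <<'E'
from h import *
S=camera("side");o=np.array([290,232]);az=np.radians(7.89)
y=np.arange(200,301,10);x=np.array([237,239,242,245,247,251,254,257,258.5,262,264.5])
k=np.polyfit(y,x,1);print(k,(x-np.polyval(k,y)).round(1))
for dk in(-.02,0,.02):
  P=lambda yy:o+np.array([np.polyval(k,250)+(k[0]+dk)*(yy-250),yy])/6
  print(tilt(S,P(200),P(300),az))
# control: predicted vertical line slope & scope axis front
d=np.array([.16390599,.92857023,.33300473]);P0=np.array([.53449734,.41640466,.29747924])
for uv in((237,153.3),):
  oo,r=ray(S,uv);A=np.array([d,-r]).T;s=np.linalg.lstsq(A,oo-P0,rcond=None)[0];F=P0+s[0]*d;print("front",F,"miss",np.linalg.norm(F-oo-s[1]*r),"focus",F-.08*d)
T=camera("top");print(proj(T,F),proj(S,F))
im=S["color"][130:170,215:260];
b=cv2.resize(im,None,fx=14,fy=14,interpolation=2);cv2.imwrite("pics/c7.png",b[...,::-1])
E
```

```text
[  0.28181818 180.18181818] [ 0.5 -0.4 -0.2 -0.  -0.8  0.4  0.5  0.7 -0.6  0.1 -0.2]
0.25485385600722416
0.26995207310429864
0.2845661239514588
front [0.51286379 0.29384497 0.25352677] miss 0.0004354153411049433 focus [0.49975131 0.21955935 0.22688639]
[213.24018839 245.73184769] [237.19942827 153.18769121]
```

View pics/c7.png

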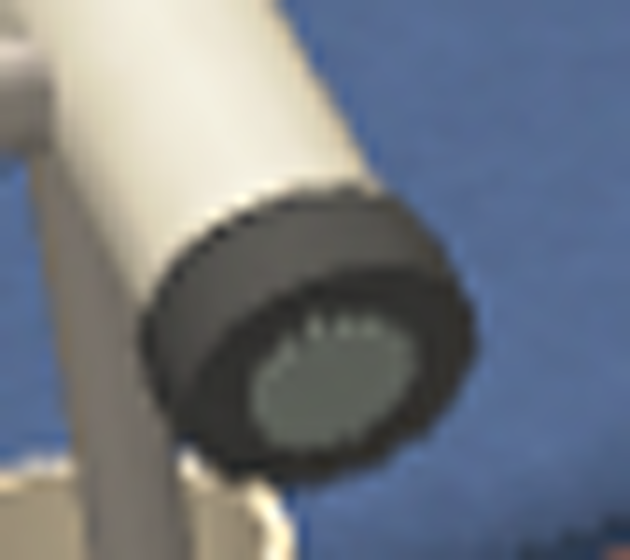

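```bash
python3 - <<'E'
from h import *
T=camera("top");S=camera("side")
def fit(g,p0,p1,hw,n=40):
    p0,p1=np.array(p0,float),np.array(p1,float);t=(p1-p0)/np.linalg.norm(p1-p0);nn=np.array([-t[1],t[0]]);L=[]
    for s in(1,-1):
        A=[];K=[]
        for a in np.linspace(0,1,n):
            k=np.arange(5,hw,.1);q=p0+a*(p1-p0)+s*k[:,None]*nn;v=map_coordinates(g.astype(float),[q[:,1],q[:,0]],order=1)
            d=np.abs(np.gradient(cv2.GaussianBlur(v[None],(0,0),5)[0]));A.append(a);K.append(k[np.argmax(d)])
        A=np.array(A);K=np.array(K);w=np.abs(K-np.median(K))<1.5
        for _ in range(4):
            c=np.polyfit(A[w],K[w],1);w=np.abs(K-np.polyval(c,A))<.4
        f=lambda a:p0+a*(p1-p0)+s*np.polyval(c,a)*nn
        print(w.sum(),"rms",np.std((K-np.polyval(c,A))[w]).round(2));L.append((f(0),f(1)))
    return L
def bis(c,L):
    n=[np.cross(ray(c,a)[1],ray(c,b)[1]) for a,b in L];n=[x/np.linalg.norm(x) for x in n];m=n[0]+n[1] if n[0]@n[1]>0 else n[0]-n[1];return m/np.linalg.norm(m)
nt=bis(T,fit(T["color"][...,0],(171,239.5),(210,246),13));ns=bis(S,fit(S["color"][...,0],(219,123),(233,149),13))
d=np.cross(nt,ns);d/=np.linalg.norm(d);d*=np.sign(d[1]);print("yaw",np.arctan2(d[1],d[0]),"dip",np.arcsin(d[2]))
for az in(1.396,1.405,1.417):
    m=np.array([np.sin(az),-np.cos(az),0])
    for n in(nt,ns):
        e=np.cross(n,m);e/=np.linalg.norm(e);e*=np.sign(e[1]);print(az,"dip",np.arcsin(e[2]).round(3))
oT=T["cam_to_world"][:3,3];oS=S["cam_to_world"][:3,3]
P=np.linalg.solve(np.array([nt,ns,d]),[nt@oT,ns@oS,d@np.array([.5,.3,.25])])
oo,r=ray(S,(238.5,157));s=np.linalg.lstsq(np.array([d,-r]).T,oo-P,rcond=None)[0];F=P+s[0]*d
print("front",F,"miss",np.linalg.norm(F-oo-s[1]*r),"focus",F-.08*d,"topview",proj(T,F),"back end",F+.1*d, proj(T,F+.1*d+[0,0,.019]),proj(S,F+.1*d))
print("crop ring top-view: front upper rim",proj(T,F+.022*np.array([-.06,-.33,.94])))
E
```

```text
31 rms 0.12
38 rms 0.13
24 rms 0.18
38 rms 0.11
yaw 1.3979223550599305 dip 0.3592602170059708
1.396 dip 0.337
1.396 dip 0.355
1.405 dip 0.437
1.405 dip 0.375
1.417 dip 0.556
1.417 dip 0.402
front [0.51179098 0.28648632 0.24911409] miss 0.0010943775442590438 focus [0.4989084  0.21271006 0.22098754] topview [217.19998948 246.45398369] back end [0.52789421 0.37870664 0.28427226] [165.41989036 235.72663717] [219.81708879 123.49476175]
crop ring top-view: front upper rim [218.669427   245.85828793]
```

```bash
python3 -m handwheel '-.1 0 .9 0;0 0 .9 0;0 0 .9 0;0 0 .55 0;0 0 0 0;0 0 0 0';python3 - <<'E'
from h import *
delta([.5213,.0028,.2062])
E
```

```text
clock: 11.92
tool_pos: [0.5212, 0.0027, 0.2111]
eef_rot: [-0.0, -0.069, 0.998, -0.0]
wrist_force: [0.4, -0.0, -1.0]
grip_width: 0.411
t 11.93 pos [0.5212 0.0027 0.2111] R [[-0.991, -0.137, -0.0], [-0.137, 0.991, -0.0], [0.0, -0.0, -1.0]] F [ 0.4 -0.  -1. ] grip 0.411 yawY deg 97.88
units [-0.   0.   0.2]
```

```bash
python3 -m handwheel '0 0 .2 0;0 0 0 0'; python3 -m handwheel '.08 0 0 0;.08 0 0 0;.08 0 0 0;0 0 0 0' - 20;  python3 -m handwheel '0 0 0 0;0 0 -.3 0;0 0 -.5 0;0 0 -.8 0;0 0 -1 0;0 0 -1 0;0 0 0 0;0 0 0 0' - 50
python3 - <<'E'
from h import *
delta([.5345,.004,.194])
S=camera("side");p,R,o=tool();u=proj(S,p+R[:,2]*.165).astype(int);print(u)
g=S["color"][...,0].astype(float);x0,y0=u-[50,45]
Y=[];X=[]
for y in np.arange(y0+32,y0+51,1.):
    xs=np.arange(x0+36,x0+52,.1);v=map_coordinates(g,[np.full_like(xs,y),xs],order=1)
    i=[k for k in range(len(v)-1) if v[k]<53<=v[k+1]]
    Y.append(y);X.append(xs[i[-1]] if i else np.nan)
print(np.round(X,1),Y[0]);X=np.array(X);Y=np.array(Y);w=~np.isnan(X)
for _ in range(3): k=np.polyfit(Y[w],X[w],1);w=w&(np.abs(X-np.polyval(k,Y))<.5)
print(w.sum(),k,tilt(S,(np.polyval(k,Y[0]),Y[0]),(np.polyval(k,Y[-1]),Y[-1]),np.radians(7.9)))
cv2.imwrite("pics/c8.png",cv2.resize(S["color"][y0:y0+90,x0:x0+100],None,fx=6,fy=6,interpolation=2)[...,::-1])
E
```

```text
clock: 12.18
tool_pos: [0.5215, 0.0027, 0.2062]
eef_rot: [0.001, -0.069, 0.998, 0.0]
wrist_force: [3.0, -0.1, -1.1]
grip_width: 0.413
clock: 12.68
tool_pos: [0.5187, 0.0027, 0.208]
eef_rot: [0.005, -0.07, 0.998, 0.001]
wrist_force: [12.7, -3.0, -3.9]
grip_width: 0.415
clock: 13.68
tool_pos: [0.5145, 0.0017, 0.2959]
eef_rot: [-0.0, -0.069, 0.998, 0.0]
wrist_force: [0.4, 0.4, -1.5]
grip_width: 0.417
t 13.68 pos [0.5145 0.0017 0.2959] R [[-0.991, -0.137, -0.001], [-0.137, 0.991, 0.0], [0.001, 0.0, -1.0]] F [ 0.4  0.4 -1.5] grip 0.417 yawY deg 97.86
units [-0.81 -0.02  4.08]
[339 278]
[327.4 327.5 328.  328.3 328.3 328.9 329.2 329.4 329.9 330.  330.4 330.5
 331.  331.4 331.3 331.9 332.2 332.5 334. ] 265.0
18 [  0.30247678 247.16704506] 0.2815145816054119
```

```bash
python3 -m handwheel '-.26 0 .9 0;0 0 .9 0;0 0 .9 0;0 0 .7 0;0 0 .2 0;0 0 0 0'; python3 -m handwheel '.04 0 .04 0;.08 0 0 0;.08 0 0 0;0 0 0 0' - 20;  python3 -m handwheel '.1 0 0 0;.08 0 0 0;0 0 0 0'
```

```text
clock: 14.48
tool_pos: [0.5217, 0.0027, 0.2059]
eef_rot: [-0.0, -0.069, 0.998, -0.0]
wrist_force: [1.3, 0.1, -1.5]
grip_width: 0.414
clock: 14.98
tool_pos: [0.5193, 0.0026, 0.2068]
eef_rot: [0.004, -0.069, 0.998, 0.001]
wrist_force: [12.2, -2.7, -5.8]
grip_width: 0.414
clock: 15.35
tool_pos: [0.5158, 0.0024, 0.2075]
eef_rot: [0.005, -0.07, 0.998, 0.001]
wrist_force: [13.8, -1.9, -2.4]
grip_width: 0.415
```

```bash
cat >> h.py <<'E'
def edge_tilt(az,a=32,b=51):
    S=camera("side");p,R,o=tool();u=proj(S,p+R[:,2]*.165).astype(int)
    g=S["color"][...,0].astype(float);x0,y0=u-[50,45];Y=[];X=[]
    for y in np.arange(y0+a,y0+b,1.):
        xs=np.arange(x0+34,x0+54,.1);v=map_coordinates(g,[np.full_like(xs,y),xs],order=1)
        i=[k for k in range(len(v)-1) if v[k]<53<=v[k+1]];Y.append(y);X.append(xs[i[-1]] if i else np.nan)
    X=np.array(X);Y=np.array(Y);w=~np.isnan(X)
    for _ in range(3): k=np.polyfit(Y[w],X[w],1);w=w&(np.abs(X-np.polyval(k,Y))<.5)
    print((X-x0).round(1),w.sum(),k,"tilt",tilt(S,(np.polyval(k,Y[0]),Y[0]),(np.polyval(k,Y[-1]),Y[-1]),az))
    return S,x0,y0
E
python3 -m handwheel '0 0 0 0;0 0 -.3 0;0 0 -.5 0;0 0 -.8 0;0 0 -1 0;0 0 -1 0;0 0 0 0;0 0 0 0' - 50
python3 - <<'E'
from h import *
delta([.5345,.004,.194])
S,x0,y0=edge_tilt(np.radians(7.9))
cv2.imwrite("pics/c9.png",cv2.resize(S["color"][y0:y0+90,x0:x0+100],None,fx=6,fy=6,interpolation=2)[...,::-1])
E
```

```text
clock: 16.35
tool_pos: [0.5113, 0.0012, 0.2949]
eef_rot: [-0.001, -0.069, 0.998, 0.0]
wrist_force: [0.1, 0.1, -1.4]
grip_width: 0.411
t 16.35 pos [0.5113 0.0012 0.2949] R [[-0.991, -0.137, -0.001], [-0.137, 0.991, 0.0], [0.001, 0.0, -1.0]] F [ 0.1  0.1 -1.4] grip 0.411 yawY deg 97.86
units [-0.94 -0.02  4.04]
[39.  39.4 39.8 40.  40.4 41.1 41.4 41.5 42.1 42.5 43.  43.3 43.4 44.1
 44.4 44.5 45.1 45.8 45.6] 19 [  0.38105263 224.65263158] tilt 0.3327290093504373
```

View pics/c9.png

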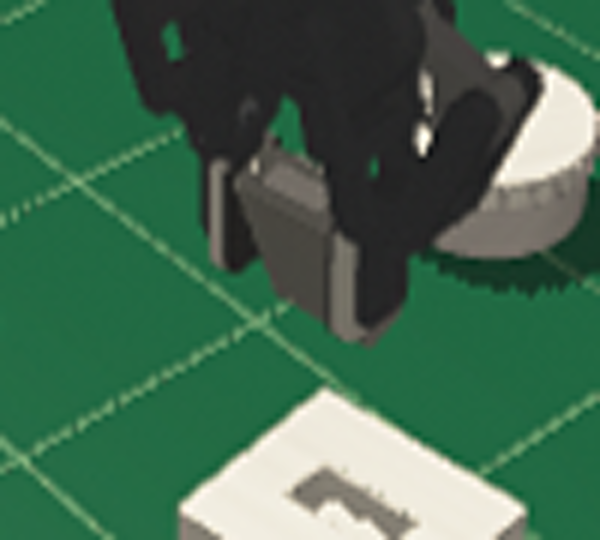

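```bash
python3 -m handwheel '-.32 0 .9 0;0 0 .9 0;0 0 .9 0;0 0 .7 0;0 0 .15 0;0 0 0 0'; python3 -m handwheel '.1 0 .04 0;.1 0 0 0;.1 0 0 0;.07 0 0 0;0 0 0 0' - 20;python3 -m handwheel '0 0 0 0;0 0 -.3 0;0 0 -.5 0;0 0 -.8 0;0 0 -1 0;0 0 -1 0;0 0 0 0;0 0 0 0' - 50
python3 - <<'E'
from h import *
delta([.5345,.004,.194])
edge_tilt(np.radians(7.9))
E
```

```text
clock: 17.15
tool_pos: [0.5198, 0.0024, 0.2061]
eef_rot: [-0.001, -0.069, 0.998, -0.0]
wrist_force: [-0.1, -0.4, -0.2]
grip_width: 0.416
clock: 17.77
tool_pos: [0.5152, 0.0024, 0.2081]
eef_rot: [0.006, -0.07, 0.998, 0.001]
wrist_force: [15.3, -2.1, -4.3]
grip_width: 0.417
clock: 18.77
tool_pos: [0.5102, 0.001, 0.2953]
eef_rot: [-0.0, -0.069, 0.998, 0.0]
wrist_force: [0.5, -0.5, -1.4]
grip_width: 0.411
t 18.77 pos [0.5102 0.001  0.2953] R [[-0.991, -0.137, -0.001], [-0.137, 0.991, 0.0], [0.001, 0.0, -1.0]] F [ 0.5 -0.5 -1.4] grip 0.411 yawY deg 97.86
units [-0.98 -0.02  4.05]
[38.5 39.1 39.4 39.4 40.1 40.4 41.1 41.4 41.3 42.1 42.4 43.  43.3 43.4
 44.1 44.4 45.  45.7 45.6] 19 [  0.40140351 218.70350877] tilt 0.3447461339762053
```

```bash
cat >> h.py <<'E'
def carrier(p,R,t,xg=0.,zg=.038,L=.152):
    "carrier pose: pivot at tool z=L coincides with carrier point (xg,0,zg); carrier x = -tool x tipped back by t"
    fx,up=-R[:,0],-R[:,2];yc=R[:,1];xc=np.cos(t)*fx+np.sin(t)*up;zc=-np.sin(t)*fx+np.cos(t)*up
    C=np.array([xc,yc,zc]).T;return p+R[:,2]*L-C@np.array([xg,0,zg]),C
E
python3 - <<'E'
from h import *
S=camera("side");p,R,o=tool();p=np.array([.5113,.0012,.2949]);u=proj(S,p+R[:,2]*.165).astype(int);x0=u-[50,45]
for zg in(.034,.038,.042):
    O,C=carrier(p,R,.333,0,zg)
    print(zg,[((proj(S,O+C@np.array(q))-x0)*6).round(0).tolist() for q in((-.008,.018,.056),(-.008,.018,0),(-.008,-.018,0),(-.004,.010,.057),(-.008,-.018,.056))])
E
```

```text
0.034 [[219.0, 181.0], [264.0, 297.0], [362.0, 354.0], [250.0, 181.0], [322.0, 239.0]]
0.038 [[223.0, 190.0], [267.0, 304.0], [364.0, 362.0], [253.0, 190.0], [325.0, 247.0]]
0.042 [[226.0, 199.0], [270.0, 312.0], [367.0, 369.0], [257.0, 198.0], [328.0, 256.0]]
```

```bash
cat > goal.py <<'E'
from h import *
az,dip=1.403,.36
d=np.array([np.cos(dip)*np.cos(az),np.cos(dip)*np.sin(az),np.sin(dip)])
F=np.array([.5118,.2850,.2491])
def goal(t=.345,xg=-.003,zg=.040,off=0.):
    focus=F-(.08+off)*d
    ty=az+np.pi/2
    y=np.array([np.cos(ty),np.sin(ty),0]);z=np.array([0,0,-1.]);R=np.array([np.cross(y,z),y,z]).T
    O,C=carrier(np.zeros(3),R,t,xg,zg);lens=O+C@np.array([.018,0,.036]);return focus-lens,focus,np.degrees(ty)
E
python3 - <<'E'
from goal import *
print(goal());delta(goal(off=.03)[0])
E
```

```text
(array([0.49576919, 0.190361  , 0.36958023]), array([0.49929567, 0.21117981, 0.22091806]), np.float64(170.3859786568545))
t 18.88 pos [0.5104 0.001  0.2947] R [[-0.991, -0.137, -0.002], [-0.137, 0.991, -0.0], [0.002, -0.0, -1.0]] F [-0.3 -0.4 -1.1] grip 0.414 yawY deg 97.87
units [-0.12  6.51 -2.57]
```

```bash
python3 -m handwheel '0 0 -.8 0;0 0 -.9 0;0 0 -.9 -.5;0 0 0 -1;0 0 0 -1;0 0 0 -1;0 0 0 -1;0 0 0 -1;0 0 0 -1;0 0 0 -1;0 0 0 -1;0 0 0 -1;0 0 0 -1;0 0 0 -1;0 0 0 -1;0 0 0 -1;0 0 0 -1;0 0 0 0;0 0 0 0'
python3 - <<'E'
from goal import *
delta(goal(off=.03)[0])
E
```

```text
clock: 21.25
tool_pos: [0.5109, 0.0012, 0.36]
eef_rot: [-0.0, -0.645, 0.765, 0.0]
wrist_force: [-0.2, 0.3, -0.8]
grip_width: 0.41
t 21.25 pos [0.5109 0.0012 0.36  ] R [[-0.169, -0.986, -0.001], [-0.986, 0.169, -0.0], [0.0, 0.001, -1.0]] F [-0.2  0.3 -0.8] grip 0.41 yawY deg 170.27
units [-6.23  1.87  0.04]
```

```bash
python3 -m handwheel '-.6 .2 0 0;-.8 .2 0 0;-.8 .2 0 0;-.8 .2 0 0;-.8 .2 0 0;-.8 .2 0 0;-.8 .3 0 0;-.5 .2 0 0;-.3 .15 0 0;0 0 0 0;0 0 0 0'
python3 - <<'E'
from goal import *
delta(goal()[0])
S=camera("side");T=camera("top")
p,R,o=tool();u=proj(S,p+R[:,2]*.15).astype(int);print(u)
x0,y0=195,95
a=cv2.resize(S["color"][y0:y0+100,x0:x0+130],None,fx=6,fy=6,interpolation=2)
for q,col in((F,(255,0,0)),(goal()[1],(255,255,0))):
    v=((proj(S,q)-[x0,y0])*6).astype(int);cv2.drawMarker(a,tuple(int(k) for k in v),col,0,12)
O,C=carrier(p,R,.345,-.003,.040)
for q in((-.008,.018,.056),(-.008,.018,0),(-.008,-.018,0),(-.008,-.018,.056),(.008,.018,0),(.008,.018,.056),(.018,0,.036)):
    v=(proj(S,O+C@np.array(q))-[x0,y0])*6;cv2.circle(a,tuple(int(k) for k in v),3,(255,0,255),1);print(q,v.round())
cv2.imwrite("pics/c10.png",a[...,::-1])
E
```

```text
clock: 22.62
tool_pos: [0.4912, 0.1615, 0.3604]
eef_rot: [-0.0, -0.645, 0.764, -0.0]
wrist_force: [0.1, 0.6, -0.9]
grip_width: 0.412
t 22.62 pos [0.4912 0.1615 0.3604] R [[-0.167, -0.986, -0.0], [-0.986, 0.167, -0.0], [0.0, 0.0, -1.0]] F [ 0.1  0.6 -0.9] grip 0.412 yawY deg 170.37
units [-1.17  0.01 -0.37]
[268 203]
(-0.008, 0.018, 0.056) [398. 649.]
(-0.008, 0.018, 0) [388. 772.]
(-0.008, -0.018, 0) [496. 739.]
(-0.008, -0.018, 0.056) [512. 616.]
(0.008, 0.018, 0) [366. 734.]
(0.008, 0.018, 0.056) [375. 610.]
(0.018, 0, 0.036) [414. 616.]
```

View pics/c10.png

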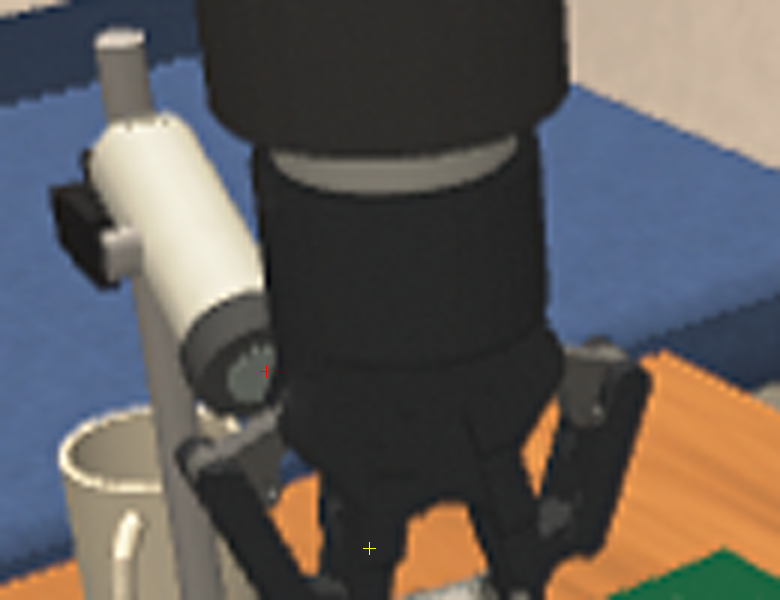

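```bash
python3 -m handwheel '-.2 0 -.1 0;-.3 0 -.1 0;-.3 0 -.1 0;-.2 0 -.07 0;-.15 0 0 0;0 0 0 0;0 0 0 0;0 0 0 0'
python3 - <<'E'
from goal import *
delta(goal()[0])
S=camera("side");T=camera("top")
p,R,o=tool()
x0,y0=210,140
a=cv2.resize(S["color"][y0:y0+100,x0:x0+80],(480,600),interpolation=2)
O,C=carrier(p,R,.345,-.003,.040)
for q in((-.008,.018,.056),(-.008,.018,0),(-.008,-.018,0),(-.008,-.018,.056)):
    v=(proj(S,O+C@np.array(q))-[x0,y0])*6;cv2.circle(a,tuple(int(k) for k in v),2,(255,0,255),1);print(q,v.round())
b=cv2.resize(T["color"][215:275,195:255],(320,320),interpolation=2)
cv2.imwrite("pics/c11.png",np.hstack([a,np.vstack([b,np.zeros((280,320,3),np.uint8)])])[...,::-1])
E
```

```text
clock: 23.72
tool_pos: [0.496, 0.19, 0.3697]
eef_rot: [-0.0, -0.645, 0.764, 0.0]
wrist_force: [-0.4, 0.3, -1.6]
grip_width: 0.415
t 23.73 pos [0.496  0.19   0.3697] R [[-0.167, -0.986, -0.0], [-0.986, 0.167, -0.0], [0.0, 0.0, -1.0]] F [-0.4  0.3 -1.6] grip 0.415 yawY deg 170.37
units [-0.01  0.01  0.  ]
(-0.008, 0.018, 0.056) [263. 308.]
(-0.008, 0.018, 0) [256. 433.]
(-0.008, -0.018, 0) [363. 401.]
(-0.008, -0.018, 0.056) [377. 276.]
```

View pics/c11.png

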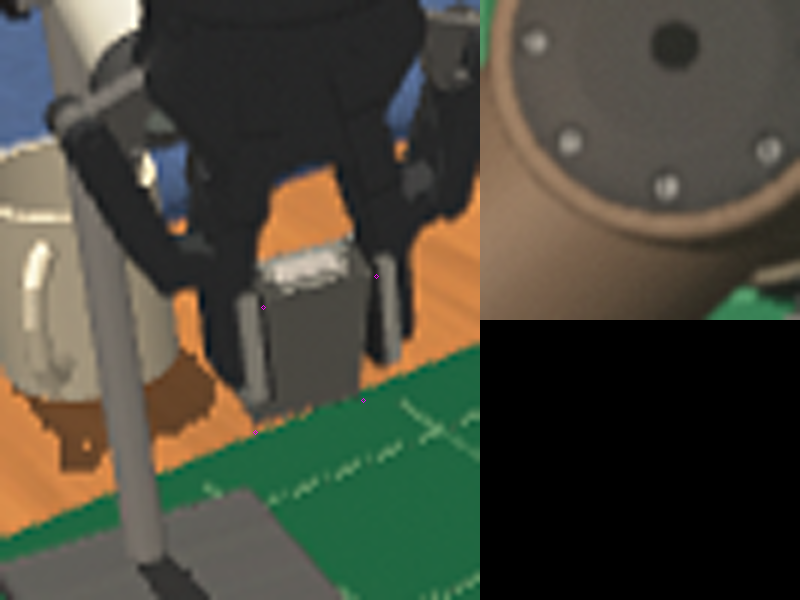

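```bash
python3 - <<'E'
from goal import *
S=camera("side");p,R,o=tool();O,C=carrier(p,R,.345,-.003,.040)
im=S["color"].astype(float);sat=im.max(2)-im.min(2)
def down(x,y0,y1):
    ys=np.arange(y0,y1,.1);v=map_coordinates(sat,[ys,np.full_like(ys,x)],order=1);i=np.where(v>30)[0];return ys[i[0]] if len(i) else np.nan
xs=np.arange(251,272.);b=np.array([down(x,200,215) for x in xs]);print(np.c_[xs,b.round(1)].tolist())
w=(xs>=255)&(xs<=268)&~np.isnan(b);k=np.polyfit(xs[w],b[w],1);print("bottom slope",k[0],(b-np.polyval(k,xs))[w].round(1))
pr=[proj(S,O+C@np.array(q)) for q in((-.008,.018,0),(-.008,-.018,0),(-.008,.018,.056),(-.008,-.018,.056))];print("pred",np.round(pr,1).tolist(),"slope",(pr[1]-pr[0])[1]/(pr[1]-pr[0])[0])
# rows near the right edge: print grey profile
g=im.mean(2)
for y in range(182,212,2):print(y,[int(v) for v in g[y,250:276]],"sat",[int(v) for v in sat[y,264:276]])
E
```

```text
[[251.0, 208.1], [252.0, 209.8], [253.0, 209.4], [254.0, 209.0], [255.0, 208.9], [256.0, 208.4], [257.0, 208.4], [258.0, 207.8], [259.0, 208.7], [260.0, 208.0], [261.0, 206.8], [262.0, 207.5], [263.0, 207.3], [264.0, 206.6], [265.0, 206.6], [266.0, 206.3], [267.0, 206.1], [268.0, 205.6], [269.0, 205.4], [270.0, 200.0], [271.0, 200.0]]
bottom slope -0.23604395604394793 [ 0.  -0.3 -0.  -0.4  0.8  0.3 -0.7  0.3  0.3 -0.2  0.1  0.   0.  -0.2]
pred [[252.6, 212.1], [270.5, 206.8], [253.9, 191.3], [272.8, 186.1]] slope -0.2969246868835492
182 [38, 36, 55, 149, 143, 142, 138, 142, 143, 145, 152, 174, 171, 191, 191, 167, 131, 134, 75, 79, 49, 32, 52, 77, 75, 49] sat [26, 22, 16, 18, 9, 10, 4, 1, 4, 8, 7, 1]
184 [38, 39, 66, 130, 138, 164, 194, 192, 191, 191, 190, 193, 183, 174, 174, 185, 159, 133, 75, 78, 81, 64, 34, 93, 117, 116] sat [25, 27, 23, 20, 11, 11, 10, 7, 2, 11, 16, 16]
186 [37, 39, 55, 83, 127, 130, 195, 175, 180, 144, 115, 116, 127, 130, 123, 128, 71, 78, 74, 69, 69, 68, 32, 77, 116, 114] sat [19, 18, 9, 10, 8, 8, 9, 10, 2, 10, 15, 16]
188 [51, 67, 60, 75, 79, 78, 82, 128, 133, 
[... 1188 characters left out ...]
, 8, 8, 5, 18, 114, 143, 141, 139, 123, 117]
204 [63, 90, 113, 112, 76, 51, 71, 70, 70, 70, 70, 70, 70, 70, 70, 71, 70, 70, 69, 75, 112, 97, 95, 61, 62, 65] sat [9, 9, 10, 9, 8, 17, 93, 48, 45, 85, 79, 75]
206 [88, 97, 106, 101, 79, 49, 70, 70, 69, 69, 70, 69, 70, 70, 70, 70, 72, 76, 68, 58, 66, 66, 66, 67, 66, 66] sat [11, 11, 17, 28, 45, 64, 76, 75, 74, 73, 74, 73]
208 [122, 75, 69, 68, 69, 68, 69, 78, 83, 72, 91, 103, 61, 67, 66, 67, 66, 66, 66, 66, 67, 66, 68, 67, 66, 66] sat [78, 75, 75, 73, 73, 74, 73, 73, 72, 72, 73, 74]
210 [133, 133, 82, 98, 105, 109, 130, 97, 64, 65, 66, 66, 67, 67, 66, 67, 66, 67, 66, 67, 68, 66, 67, 66, 67, 67] sat [73, 72, 73, 72, 73, 72, 72, 73, 73, 73, 72, 74]
```

```bash
python3 -m handwheel '.04 0 .1 0;0 0 0 0;0 0 0 0;0 0 0 0;0 0 0 0'
python3 - <<'E'
from goal import *
from cell import job
delta(goal()[0]);o=telemetry.get_obs();print(np.abs(o["dq"]).max())
S=camera("side")["color"].astype(float);sat=S.max(2)-S.min(2)
print([int(np.where(sat[200:216,x]>30)[0][0]+200) for x in(256,260,264,268)])
print(job.job_done())
E
```

```text
clock: 24.5
tool_pos: [0.4959, 0.1892, 0.3672]
eef_rot: [0.0, -0.645, 0.764, -0.0]
wrist_force: [-0.9, -0.3, -0.5]
grip_width: 0.418
t 24.5 pos [0.4959 0.1892 0.3672] R [[-0.167, -0.986, 0.0], [-0.986, 0.167, 0.0], [-0.0, -0.0, -1.0]] F [-0.9 -0.3 -0.5] grip 0.418 yawY deg 170.38
units [-0.05  0.01 -0.09]
0.0018517229942334572
[211, 210, 209, 208]
the job is handed in; nothing more can be done
None
```

I pressed the clamp bar home with the shut fingertips while the carrier stood in its block. It stopped against about 24 N, and a close picture showed the bar down on the carrier. I then gripped the carrier by its plain sides. The moves cannot tilt the tool, so I tipped the carrier back inside the light grip against the edge of its own slot. After that I lifted it out, turned it about 72° and held it in front of the inspection camera, where I handed the job in at 24.5 s.

**Last checks**
- **Hold:** the tool was steady with a 50 N grip setting. The wrist force was only about the carrier's weight, and no contact showed up anywhere else.
- **Tilt:** the carrier measured about 0.345 rad. My estimates of the barrel's dip ran from about 0.34 to 0.40, and I aimed for 0.36.
- **Barrel heading:** the barrel's edges gave 1.397 rad and the foot's edge 1.417. I used 1.403.
- **Position:** the side view showed the carrier about 1 to 2 pixels higher than computed, so I lowered it 2.5 mm and backed it off 1 mm. I expect the lens to be within a few millimetres of the right spot.
- **Squareness:** the slope of the carrier's bottom edge in that view was slightly off, −0.24 against −0.30 predicted. I put this down to pixel noise, because its right edge agreed with the prediction.

The lens itself could not be seen from either camera in the final pose, so its distance and aim come from calculation, not from a direct view. I did not check the clamp bar again after the lift, but nothing touched it.

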